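# Level a driftwood display riser and set a candle tin on it

## Robot

A 6-joint arm with a two-finger parallel gripper is mounted at the origin on a cart in front of the work surface, level with it; the furniture and walls round the work are solid. World frame = base frame: x ahead of the robot, y to its left, z up, the work surface at z = 0. Lengths are in m, angles in rad, forces in N, time in s.
With the tool pointing down it reaches from about 0.35 to 0.975 m from the base axis. Payload 4.9 kg.
Tool frame: the origin (TCP) lies between the finger pads; the fingertips stand 17 mm ahead of it and the grasp point (between the pads) lies 2 mm behind it; z points along the fingers, x is the direction in which the jaws open and shut, and the axes are right-handed (so a half turn about z gives the same grasp; the last joint's range is limited). The gripper opens to 85 mm and grips with 20 to 120 N. Pads are 22 mm wide; open, the fingers measure 114 mm over their backs; the gripper's body (76 mm by 85 mm) begins 54 mm behind the grasp point. The pads swing forward as they close: fully open they stand 13 mm farther back than shut.
Start: joints at [-0.119, 0.053, 1.613, -0, 1.476, -0.119], TCP at [0.625, 0, 0.248] pointing down, gripper open.
Joint ranges: [-3.01, 3.01], [-1.01, 2.22], [0.06, 2.58], [-1.02, 4.17], [0.09, 2.62], [-3.14, 3.14]. Speed limits (rad/s): [2.57, 2.57, 3.14, 3.14, 3.14, 3.14].

## Interface

Orientations are given as a 3x3 rotation matrix whose columns are the frame's x, y, z axes.
In Python, from plant import observe, camera, sign_off gives the robot as it stands. The module is installed in compiled form; this text tells all that it offers.
- The arm moves only by the shell command python3 -m pendant 'ROWS' [OPENING]. ROWS is JSON, a list of rows, each a list of 6 numbers: the shift along the tool's x, y, z in mm, then the turn, a rotation vector about the tool's x, y, z in rad. A call has 1 to 5 rows; each row shifts and turns the pose as measured when the row begins, along the tool's axes as they then stand; what a row does not reach is not made up. A row lasts 1/12 s, in which the tool goes at most 41.7 mm and 7.16 degrees, less where a joint would pass 70% of its speed; a pose out of reach is approached as far as the arm can. A call with a gripper value outside its range is refused whole. OPENING is the opening in per cent of the stroke, from 0 (shut) to 100 (fully open), set as the call begins (- or left out, the last holds). The fingers move at their own pace and stop on an object; the grip force is fixed at half the most. Time passes only in rows, so rows that do not move let the fingers close. It gives the time, the measured TCP pose, the force and the opening at its end, in the units of the state.
- observe(): the state, without advancing time (a new reading comes with each control period).
- camera(name): name is "scene" or "side" or "wrist"; returns a dict with "img" (420x560x3 uint8, red, green, blue), "z_map" (420x560 float32, m along the optical axis (not along the pixel's ray), 0 where there is no reading), "mtx" (3x3 intrinsics, pixels), "pose" (4x4, takes a point from camera to world coordinates). Camera axes: x right, y down, z forward; pixel columns grow to the right and rows downward; lengths in m; the calibration is good to about 2 mm. A picture is of the moment at which its call begins.
- sign_off(): hands the job in, once; it reports no verdict.
The state is a dict: "t": time; "qpos": joint angles; "joint_velocities": joint speeds; "effort": joint torques, N m; "tool_pos": TCP position; "tcp_rot": TCP orientation; "force": force on the tool from outside, world axes, zero at the start; "torque": the same for the moment, N m; "grip_width": finger opening in m.
Only numpy, scipy, OpenCV 4.12 (cv2) and the standard library are available. Lean on these libraries where they do the work, as an engineer would, in place of code of your own. Each camera call takes 0.05 s, during which the arm holds its last target.

## Task

Finish the driftwood display riser: lay the tapered, wedge-shaped offcut on the middle of the big sloping block, its thick end over the block's low side, so that the top of the pile comes out level. Then stand the red candle tin that is near the blocks upright on the middle of the wedge. Leave the even-thickness offcut where it lies.

Things in the scene. Friction and masses are not known exactly. Their poses are not given: they have to be found in the camera images.
- base_top (a point): Middle of the sloping top of the big base block: a loose grey-brown weathered driftwood offcut, 120 mm long (its x) and 100 mm wide (its y), flat underside on the table. The point lies 43 mm above the underside. The top falls evenly at 12 degrees along +x: about 56 mm high at the -x end, 30 mm at the +x end. z is the upright of the block (vertical), not the normal of the slope. Weighs about 0.55 kg.
- wedge_center (a point): Centre of the wedge: a loose pale sand-grey driftwood offcut, 90 mm long (its x), 58 mm wide (its y, the sides to grasp, parallel and upright), flat underside, lying on the table at the start. Its top rises evenly at 12 degrees along +x: about 14 mm thick at the -x end, 23.5 mm in the middle, 33 mm at the +x (thick) end. The point lies 11.75 mm above the underside. With its underside on the base block's slope and its +x along the block's +x, its top is level. About 0.12 kg.
- tin_center (a point): Centre of the red candle tin: a loose round tin with a coral-red lower half and a white upper band, 64 mm in diameter, 45 mm tall, the point half-way up, z its upright axis. About 0.11 kg. It starts on the table in front of the robot; a like tin in blue stands near, and another such pair, out of reach, stands far at the back of the table.
- flat_center (a point): Centre of the even-thickness offcut that must be left alone: pale driftwood like the wedge, 90 x 58 mm, 23.5 mm thick everywhere. The point lies half-way up, axes as the wedge's.
Things that resemble listed ones, but are neither listed nor needed, are in the scene too. What is shaped like the part that bears tin_center but pink or yellow is not meant.

How it is judged:
By the outcome, as a careful person would: the job done as asked, in the order asked, and still so for the second after the job is handed in, with the robot touching nothing.
It also fails if it takes over 61 s, if anything falls off the work surface, if the arm or the gripper's body presses on something with over 40 N, if the wrist force passes 120 N, or if a joint passes its speed limit or range.

## Working session

There is one attempt and no reset: what is moved stays moved. The work goes in short steps, Python scripts to look and compute and a shell command to move; the robot and the scene stay as the last step left them, time stands still between calls to the robot, and variables do not carry over. Pictures are saved under pics/ and viewed, and the job is handed in when it is done.

```bash
mkdir -p pics; ls; python3 - <<'E'
from plant import observe,camera
import cv2,numpy as np
for n in ["scene","side","wrist"]:
    c=camera(n); cv2.imwrite(f"pics/{n}0.png",c["img"][:,:,::-1]); np.savez(f"{n}0.npz",**c)
    print(n,c["mtx"].round(1).tolist(),c["pose"].round(3).tolist())
o=observe();print(o)
E
```

```text
pics
scene [[390.3, 0.0, 282.4], [0.0, 390.3, 214.3], [0.0, 0.0, 1.0]] [[-0.757, 0.553, -0.349, 0.943], [0.653, 0.652, -0.384, 0.346], [0.015, -0.519, -0.855, 0.898], [0.0, 0.0, 0.0, 1.0]]
side [[406.3, 0.0, 270.3], [0.0, 406.3, 207.4], [0.0, 0.0, 1.0]] [[-0.89, -0.206, 0.406, 0.211], [-0.455, 0.359, -0.815, 0.786], [0.022, -0.91, -0.413, 0.453], [0.0, 0.0, 0.0, 1.0]]
wrist [[304.1, 0.0, 273.6], [0.0, 304.1, 211.8], [0.0, 0.0, 1.0]] [[1.0, -0.0, -0.002, 0.624], [-0.001, -0.959, -0.282, 0.072], [-0.002, 0.282, -0.959, 0.372], [0.0, 0.0, 0.0, 1.0]]
{'t': 0.15, 'qpos': array([-1.18974173e-01,  5.32110760e-02,  1.61395614e+00, -1.28017201e-05,
        1.47600795e+00, -1.18995052e-01]), 'joint_velocities': array([ 0.00235285, -0.00180796, -0.0026219 ,  0.00134625, -0.0011301 ,
        0.00020236]), 'effort': array([ 5.10442842e-04, -3.94241810e+01, -3.70721948e+01, -1.15854355e-04,
        4.61802789e-03,  5.00508997e-05]), 'tool_pos': array([6.24547638e-01, 6.72634905e-05, 2.47355200e-01]), 'tcp_rot': array([[ 9.99998763e-01,  2.19631051e-05, -1.57284314e-03],
       [ 2.22386640e-05, -9.99999984e-01,  1.75180677e-04],
       [-1.57283927e-03, -1.75215439e-04, -9.99998748e-01]]), 'force': array([ 0.30713474,  0.148404  , -0.36503938]), 'torque': array([0.02077008, 0.03513106, 0.02813377]), 'grip_width': 0.08507809038889683}
```

View pics/scene0.png

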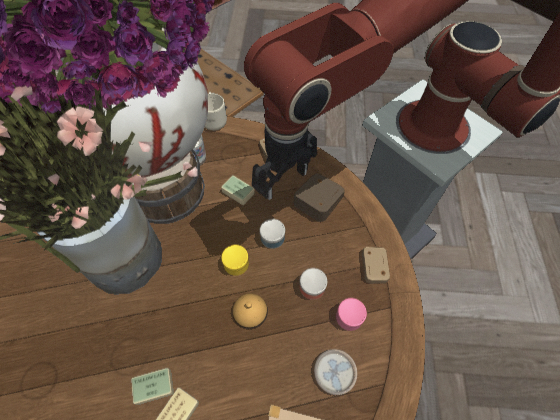

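View pics/side0.png

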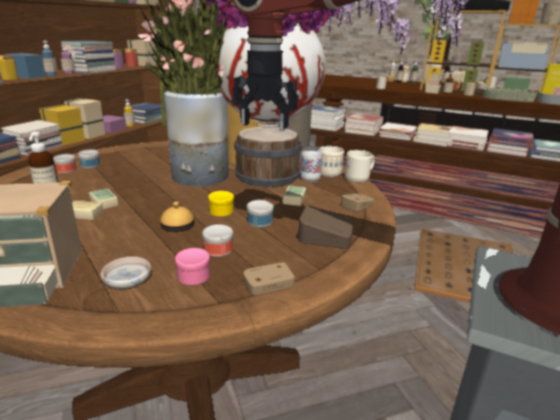

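View pics/wrist0.png

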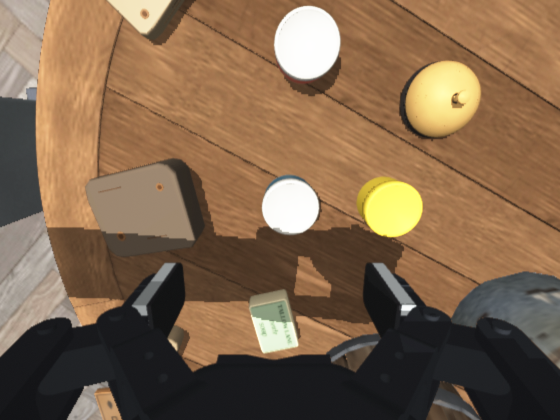

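Candidates:
- **Red tin:** scene (313,283) = side (218,240), with a coral lower half. The far red one at side (65,163) is out of reach. The blue ones (side (260,213) and (88,158)), pink (193,266) and yellow (221,203) are not meant.
- **Offcuts:** side (268,278) = scene (375,264), and side (357,201) = wrist (180,345).
- **Base:** scene (320,198) = side (325,228).

Next I crop these and measure the heights.

```bash
cat > h.py <<'E'
import numpy as np,cv2
def world(c):
    z=c["z_map"];K=c["mtx"];P=c["pose"]
    v,u=np.mgrid[0:z.shape[0],0:z.shape[1]]
    p=np.stack([(u-K[0,2])/K[0,0]*z,(v-K[1,2])/K[1,1]*z,z],-1)
    w=p@P[:3,:3].T+P[:3,3]; w[z==0]=np.nan
    return w
def plane(p,it=5,tol=.0025):
    m=np.ones(len(p),bool)
    for _ in range(it):
        A=np.c_[p[m,:2],np.ones(m.sum())];k=np.linalg.lstsq(A,p[m,2],rcond=None)[0]
        r=p[:,2]-np.c_[p[:,:2],np.ones(len(p))]@k;m=abs(r)<tol
    return k,m
E
python3 - <<'E'
import numpy as np,cv2
from h import *
S=dict(np.load("side0.npz"));C=dict(np.load("scene0.npz"));W=dict(np.load("wrist0.npz"))
a=cv2.resize(S["img"][170:300,140:400],(780,390),interpolation=cv2.INTER_CUBIC)
cv2.imwrite("pics/crop1.png",a[:,:,::-1])
ws=world(S);wc=world(C);ww=world(W)
for nm,w,l in [("scene",wc,[(375,264),(365,250),(380,280),(320,198),(335,200),(305,198),(313,283),(270,150),(265,140),(350,320)]),("side",ws,[(268,273),(255,275),(285,270),(357,199),(348,197),(367,199),(325,222),(218,233)]),("wrist",ww,[(180,345),(176,340),(145,210),(307,45),(150,12),(290,205)])]:
    for u,v in l: print(nm,u,v,w[v,u].round(4))
E
```

```text
scene 375 264 [0.505  0.2059 0.0214]
scene 365 250 [0.496  0.164  0.0221]
scene 380 280 [0.5273 0.2419 0.0222]
scene 320 198 [ 0.4881 -0.0107  0.0481]
scene 335 200 [0.4587 0.0167 0.0415]
scene 305 198 [ 0.5199 -0.0345  0.0516]
scene 313 283 [0.6622 0.1486 0.0454]
scene 270 150 [0.6635 0.0014 0.3813]
scene 265 140 [ 0.659  -0.0173  0.3875]
scene 350 320 [0.6582 0.2642 0.043 ]
side 268 273 [0.5013 0.208  0.0236]
side 255 275 [0.5206 0.2237 0.022 ]
side 285 270 [0.478  0.1823 0.0229]
side 357 199 [ 0.4514 -0.2137  0.029 ]
side 348 197 [ 0.4759 -0.2121  0.0302]
side 367 199 [ 0.4317 -0.2451  0.0215]
side 325 222 [ 0.47   -0.0134  0.0426]
side 218 233 [0.6503 0.1525 0.0441]
wrist 180 345 [ 0.4894 -0.2315  0.0099]
wrist 176 340 [ 0.491  -0.2091  0.027 ]
wrist 145 210 [ 0.4784 -0.0218  0.0436]
wrist 307 45 [0.6556 0.1447 0.0425]
wrist 150 12 [0.4991 0.1789 0.0229]
wrist 290 205 [ 0.6414 -0.0162  0.0429]
```

View pics/crop1.png

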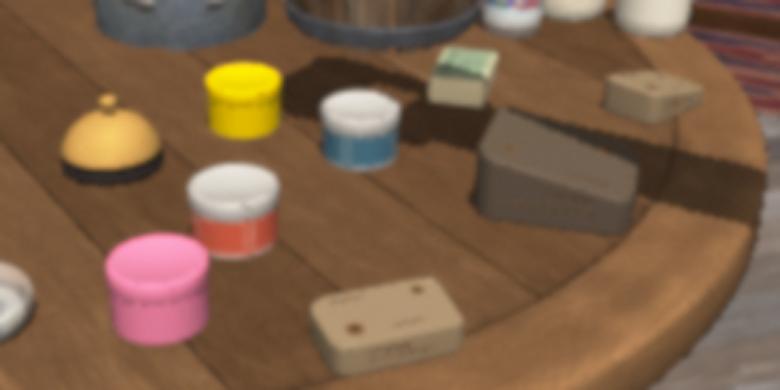

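The crop shows the red tin at (234,210) with a coral lower half and white lid. The near pale offcut at (385,325) is even, with its top at 22 mm everywhere. The far pale offcut at (652,95) tapers, so it is the wedge. The dark block at (557,170) is the base. Now I check obstacles and fit the base.

```bash
cat >> h.py <<'E'
from scipy.optimize import least_squares
def rectfit(p):
    """min-area rect of xy points (m)"""
    (cx,cy),(w,h),a=cv2.minAreaRect((p[:,:2]*1000).astype(np.float32)); return cx,cy,w,h,a
E
python3 - <<'E'
import numpy as np,cv2
from h import *
for n in ["scene","side","wrist"]:
    w=world(dict(np.load(n+"0.npz"))).reshape(-1,3);w=w[~np.isnan(w[:,0])]
    t=w[(abs(w[:,2])<.012)&(w[:,0]>.4)&(w[:,0]<.8)&(abs(w[:,1])<.3)]
    print(n,"table z",np.median(t[:,2]).round(4))
    b=w[(w[:,0]>.38)&(w[:,0]<.57)&(w[:,1]>-.1)&(w[:,1]<.1)&(w[:,2]>.026)&(w[:,2]<.07)]
    k,m=plane(b); 
    print(" base plane slope deg",np.degrees(np.arctan(np.hypot(*k[:2]))),"downhill yaw",np.degrees(np.arctan2(-k[1],-k[0])),len(b),m.sum(),"rect",np.round(rectfit(b[m]),1),"mean",b[m].mean(0))
    o=w[(w[:,0]>.3)&(w[:,0]<.9)&(w[:,1]>-.5)&(w[:,1]<-.05)&(w[:,2]>.06)]
    if n!="wrist":
      for x0 in np.arange(.4,.9,.05):
        q=o[(o[:,0]>=x0)&(o[:,0]<x0+.05)]
        print("  x",x0.round(2),len(q),q.min(0).round(2) if len(q) else "",q.max(0).round(2) if len(q) else "")
E
```

```text
scene table z -0.0003
 base plane slope deg 11.528615620230186 downhill yaw -167.0676951601449 1372 1067 rect [471.2 -27.7 118.8  99.6  11.9] mean [ 0.4741734  -0.02653964  0.04353998]
  x 0.4 0  
  x 0.45 99 [ 0.48 -0.48  0.06] [ 0.5  -0.42  0.09]
  x 0.5 134 [ 0.5  -0.49  0.06] [ 0.55 -0.41  0.09]
  x 0.55 22 [ 0.57 -0.23  0.5 ] [ 0.6  -0.05  0.56]
  x 0.6 793 [ 0.6  -0.41  0.06] [ 0.65 -0.05  0.56]
  x 0.65 2512 [ 0.65 -0.42  0.06] [ 0.7  -0.05  0.59]
  x 0.7 4278 [ 0.7  -0.29  0.06] [ 0.75 -0.13  0.61]
  x 0.75 6058 [ 0.75 -0.46  0.06] [ 0.8  -0.07  0.62]
  x 0.8 7513 [ 0.8  -0.46  0.06] [ 0.85 -0.08  0.63]
  x 0.85 8723 [ 0.85 -0.45  0.06] [ 0.9  -0.06  0.64]
side table z -0.0005
 base plane slope deg 11.943183382929025 downhill yaw -168.47715147813767 1280 992 rect [469.4 -26.4 116.3 101.9  12.4] mean [ 0.468295   -0.0222447   0.04206093]
  x 0.4 214 [ 0.43 -0.5   0.38] [ 0.45 -0.46  0.48]
  x 0.45 635 [ 0.45 -0.5   0.06] [ 0.5  -0.4   0.52]
  x 0.5 409 [ 0.5  -0.49  0.06] [ 0.55 -0.41  0.52]
  x 0.55 327 [ 0.55 -0.49  0.06] [ 0.6  -0.05  0.52]
  x 0.6 2726 [ 0.6  -0.5   0.06] [ 0.65 -0.21  0.51]
  x 0.65 1992 [ 0.65 -0.46  0.06] [ 0.7  -0.18  0.47]
  x 0.7 1369 [ 0.7  -0.5   0.06] [ 0.75 -0.18  0.27]
  x 0.75 1893 [ 0.75 -0.5   0.06] [ 0.8  -0.07  0.5 ]
  x 0.8 1882 [ 0.8  -0.5   0.06] [ 0.85 -0.08  0.5 ]
  x 0.85 4161 [ 0.85 -0.43  0.06] [ 0.9  -0.06  0.5 ]
wrist table z -0.0011
 base plane slope deg 11.927938103615194 downhill yaw -166.5786863350029 8206 7479 rect [469.5 -26.1 118.9  99.3  13.5] mean [ 0.47239021 -0.02318463  0.04268447]
```

```bash
python3 -m pendant '[[-22,31,0,0,0,0],[-22,31,0,0,0,0],[-22,31,0,0,0,0],[-22,31,0,0,0,0],[-22,31,0,0,0,0]]' 100
```

```text
t: 0.57
tool_pos: [0.5132, -0.1541, 0.2441]
tcp_rot: [[1.0, 0.013, -0.004], [0.013, -1.0, 0.003], [-0.004, -0.003, -1.0]]
force: [-0.3, 0.3, -1.7]
grip_width: 0.0855
```

```bash
python3 -m pendant '[[-17,29,0,0,0,0],[-17,29,0,0,0,0],[-17,25,0,0,0,0],[0,0,0,0,0,0]]' && python3 - <<'E'
from plant import observe,camera
import cv2,numpy as np
from h import *
c=camera("wrist"); cv2.imwrite("pics/w1.png",c["img"][:,:,::-1]); np.savez("w1.npz",**c)
c2=camera("scene"); cv2.imwrite("pics/s1.png",c2["img"][:,:,::-1]); np.savez("s1.npz",**c2)
print(observe()["tool_pos"])
for c in (c,c2):
    w=world(c).reshape(-1,3);w=w[~np.isnan(w[:,0])]
    b=w[(w[:,0]>.37)&(w[:,0]<.56)&(w[:,1]>-.29)&(w[:,1]<-.12)&(w[:,2]>.011)&(w[:,2]<.04)]
    if len(b)<50: print(len(b));continue
    k,m=plane(b)
    print("slope",np.degrees(np.arctan(np.hypot(*k[:2]))),"uphill yaw",np.degrees(np.arctan2(k[1],k[0])),len(b),m.sum(),"rect",np.round(rectfit(b[m]),1),"mean",b[m].mean(0), b.min(0),b.max(0))
E
```

```text
t: 0.9
tool_pos: [0.4561, -0.2449, 0.2428]
tcp_rot: [[1.0, 0.007, -0.007], [0.007, -1.0, 0.002], [-0.007, -0.002, -1.0]]
force: [0.1, 0.0, -0.1]
grip_width: 0.085
[ 0.45798403 -0.24212094  0.24276332]
slope 11.948351528170098 uphill yaw 69.81540328050569 3544 3459 rect [ 454.6 -242.3   89.4   57.5   70.1] mean [ 0.45541124 -0.24004871  0.02301246] [ 0.41657151 -0.28919064  0.01106596] [ 0.49300119 -0.19552794  0.03288665]
slope 11.222961942167409 uphill yaw 70.82164839869492 459 338 rect [ 457.1 -243.6   88.1   58.4   71. ] mean [ 0.45842823 -0.24192599  0.02388141] [ 0.4204011  -0.2892011   0.01128981] [ 0.49710453 -0.19666542  0.03475509]
```

View pics/w1.png

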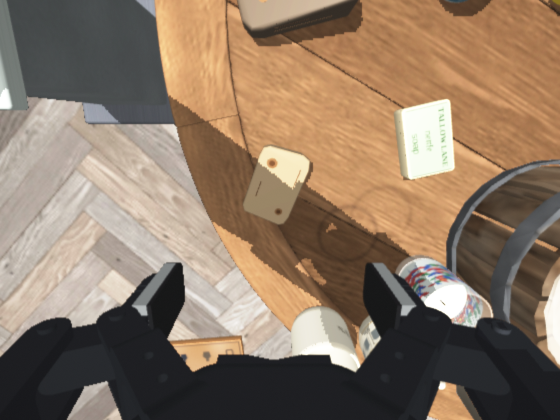

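The wrist view shows the wedge at (278,185), clear of the soap box at (425,138) and the mugs at (320,330). The fit gives its centre at (0.456,-0.243), with the thick end at yaw 70°. Base: centre (0.470,-0.0265), low side at yaw -167°. I grasp with tool x at yaw -20°, so the placement comes at yaw 103°.

```bash
cat > go.py <<'E'
import sys,numpy as np
from scipy.spatial.transform import Rotation as R
from plant import observe
# go.py x y z yaw_deg tilt_deg(about tool x)
def tgt(yaw,tilt):
    a=np.radians(yaw);B=np.array([[np.cos(a),np.sin(a),0],[np.sin(a),-np.cos(a),0],[0,0,-1]])
    return R.from_matrix(B)*R.from_rotvec([np.radians(tilt),0,0])
if __name__=="__main__":
    x,y,z,yaw,tilt=map(float,sys.argv[1:6]);o=observe();Rc=R.from_matrix(o["tcp_rot"])
    d=Rc.inv().apply(np.array([x,y,z])-o["tool_pos"])*1000
    r=(Rc.inv()*tgt(yaw,tilt)).as_rotvec()
    print("t",round(o["t"],2),"pos",o["tool_pos"].round(4),"delta mm",d.round(1),"rot",r.round(3),"F",o["force"].round(1),"w",round(o["grip_width"],4),"q",o["qpos"].round(2))
E
python3 -m pendant '[[0,0,38,0,0,0.1],[0,0,38,0,0,0.1],[0,0,38,0,0,0.1],[0,0,38,0,0,0.05],[0,0,0,0,0,0]]' 100; python3 go.py .456 -.243 .014 -20 0
```

```text
t: 1.42
tool_pos: [0.4637, -0.2393, 0.0909]
tcp_rot: [[0.939, -0.344, 0.006], [-0.344, -0.939, -0.001], [0.006, -0.001, -1.0]]
force: [-1.8, 0.1, -1.2]
grip_width: 0.0852
t 1.42 pos [ 0.4637 -0.2393  0.0909] delta mm [-6.4  6.2 76.9] rot [-0.001 -0.006 -0.002] F [-1.8  0.1 -1.2] w 0.0852 q [-0.62 -0.04  1.99  0.    1.19 -0.27]
```

```bash
python3 -m pendant '[[-3,3,18,0,-0.006,0],[-3,3,10,0,0,0],[0,0,0,0,0,0]]'; python3 go.py .456 -.243 .016 -20 0;  python3 - <<'E'
from plant import camera
import cv2,numpy as np
from h import *
c=camera("wrist"); cv2.imwrite("pics/w2.png",c["img"][:,:,::-1])
w=world(c).reshape(-1,3);w=w[~np.isnan(w[:,0])]
b=w[(w[:,0]>.37)&(w[:,0]<.56)&(w[:,1]>-.32)&(w[:,1]<-.12)&(w[:,2]>.011)&(w[:,2]<.036)]
k,m=plane(b)
print("slope",np.degrees(np.arctan(np.hypot(*k[:2]))),"yaw",np.degrees(np.arctan2(k[1],k[0])),len(b),m.sum(),np.round(rectfit(b[m]),1))
E
```

```text
t: 1.67
tool_pos: [0.4579, -0.24, 0.0632]
tcp_rot: [[0.942, -0.336, -0.001], [-0.336, -0.942, 0.003], [-0.002, -0.002, -1.0]]
force: [-0.5, 0.2, 0.1]
grip_width: 0.0853
t 1.67 pos [ 0.4579 -0.24    0.0632] delta mm [-0.7  3.5 47.2] rot [-0.002  0.002  0.007] F [-0.5  0.2  0.1] w 0.0853 q [-0.63 -0.01  2.01  0.    1.15 -0.29]
slope 11.92522307168791 yaw 69.94644312769515 12360 11778 [ 454.8 -242.8   90.4   57.4   70. ]
```

View pics/w2.png

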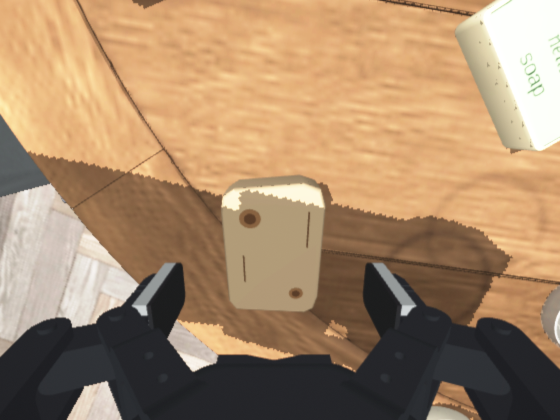

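The wedge at (275,245) sits squarely between the open fingers (160 and 390), so I descend.

```bash
python3 -m pendant '[[-1,2,22,0,0,0],[-1,1,18,0,0,0],[0,0,0,0,0,0]]'; python3 go.py .455 -.243 .018 -20 0
```

```text
t: 1.97
tool_pos: [0.4616, -0.2451, 0.0316]
tcp_rot: [[0.943, -0.333, 0.012], [-0.333, -0.943, -0.006], [0.013, 0.001, -1.0]]
force: [0.1, 1.0, -0.1]
grip_width: 0.0853
t 1.97 pos [ 0.4616 -0.2451  0.0316] delta mm [-7.1  0.2 13.5] rot [ 0.001 -0.013  0.01 ] F [ 0.1  1.  -0.1] w 0.0853 q [-0.63  0.05  2.01  0.    1.07 -0.29]
```

```bash
python3 -m pendant '[[-6,0,8,0,-0.013,0.008],[0,0,3,0,0,0],[0,0,0,0,0,0]]'; python3 go.py .455 -.243 .018 -20 0
```

```text
t: 2.22
tool_pos: [0.4593, -0.245, 0.0256]
tcp_rot: [[0.94, -0.34, 0.006], [-0.34, -0.94, -0.006], [0.007, 0.003, -1.0]]
force: [-0.4, 0.3, -0.4]
grip_width: 0.0851
t 2.22 pos [ 0.4593 -0.245   0.0256] delta mm [-4.8 -0.4  7.6] rot [ 0.003 -0.007  0.002] F [-0.4  0.3 -0.4] w 0.0851 q [-0.63  0.05  2.01 -0.    1.06 -0.28]
```

```bash
python3 -m pendant '[[-5,0,8,0,-0.008,0],[0,0,2,0,0,0],[0,0,0,0,0,0]]'; python3 go.py .455 -.243 .018 -20 0
```

```text
t: 2.47
tool_pos: [0.4561, -0.2443, 0.0177]
tcp_rot: [[0.94, -0.34, 0.002], [-0.34, -0.94, -0.006], [0.003, 0.005, -1.0]]
force: [0.2, 0.4, 1.0]
grip_width: 0.0856
t 2.47 pos [ 0.4561 -0.2443  0.0177] delta mm [-1.5 -0.9 -0.3] rot [ 0.005 -0.003  0.002] F [0.2 0.4 1. ] w 0.0856 q [-0.63  0.06  2.02 -0.    1.05 -0.29]
```

```bash
python3 -m pendant '[[-1,-1,0,0.005,-0.003,0],[0,0,0,0,0,0],[0,0,0,0,0,0],[0,0,0,0,0,0],[0,0,0,0,0,0]]' 0; python3 go.py .455 -.243 .018 -20 0
```

```text
t: 2.88
tool_pos: [0.4561, -0.2434, 0.0189]
tcp_rot: [[0.94, -0.34, 0.002], [-0.34, -0.94, -0.0], [0.002, -0.0, -1.0]]
force: [0.5, 0.0, -1.8]
grip_width: 0.0566
t 2.88 pos [ 0.4561 -0.2434  0.0189] delta mm [-1.1  0.   0.9] rot [-0.    -0.002  0.002] F [ 0.5  0.  -1.8] w 0.0566 q [-0.63  0.06  2.02  0.    1.06 -0.29]
```

```bash
python3 -m pendant '[[0,0,0,0,0,0],[0,0,0,0,0,0],[0,0,0,0,0,0],[0,0,-15,0,0,0],[0,0,-30,0,0,0]]'; python3 go.py .455 -.243 .1 -20 0
```

```text
t: 3.3
tool_pos: [0.4509, -0.2397, 0.0572]
tcp_rot: [[0.94, -0.34, -0.011], [-0.34, -0.94, 0.009], [-0.014, -0.005, -1.0]]
force: [-0.4, 0.1, -1.5]
grip_width: 0.0564
t 3.3 pos [ 0.4509 -0.2397  0.0572] delta mm [  4.4   1.5 -42.9] rot [-0.005  0.014  0.002] F [-0.4  0.1 -1.5] w 0.0564 q [-0.63 -0.01  2.01  0.    1.15 -0.29]
```

```bash
python3 -m pendant '[[0,0,-38,0,0,0],[0,0,-38,0,0,0],[0,0,-38,0,0,0],[0,0,0,0,0,-0.11],[0,0,0,0,0,-0.11]]'; python3 -m pendant '[[0,0,0,0,0,-0.12],[0,0,0,0,0,-0.12],[0,0,0,0,0,-0.12],[0,0,0,0,0,-0.12],[0,0,0,0,0,-0.12]]'; python3 -m pendant '[[0,0,0,0,0,-0.12],[0,0,0,0,0,-0.12],[0,0,0,0,0,-0.12],[0,0,0,0,0,-0.12],[0,0,0,0,0,-0.12]]';python3 go.py .47 -.0265 .15 103 0
```

```text
t: 3.72
tool_pos: [0.4524, -0.2409, 0.1799]
tcp_rot: [[0.993, -0.12, -0.008], [-0.12, -0.993, 0.007], [-0.009, -0.006, -1.0]]
force: [0.1, 1.8, -1.5]
grip_width: 0.0566
t: 4.13
tool_pos: [0.4532, -0.2414, 0.1827]
tcp_rot: [[0.875, 0.485, -0.004], [0.485, -0.875, 0.004], [-0.002, -0.006, -1.0]]
force: [0.7, 0.6, -0.4]
grip_width: 0.057
t: 4.55
tool_pos: [0.452, -0.2405, 0.1806]
tcp_rot: [[0.426, 0.905, -0.007], [0.905, -0.426, 0.006], [0.003, -0.009, -1.0]]
force: [-0.7, -0.4, -1.4]
grip_width: 0.0567
t 4.55 pos [ 0.452  -0.2405  0.1806] delta mm [201.2 -74.6  31.8] rot [-0.008 -0.006 -0.667] F [-0.7 -0.4 -1.4] w 0.0567 q [-0.63 -0.16  1.94  0.    1.38 -1.77]
```

```bash
python3 -m pendant '[[0,0,0,0,0,-0.12],[0,0,0,0,0,-0.12],[0,0,0,0,0,-0.12],[0,0,0,0,0,-0.12],[0,0,0,0,0,-0.12]]'; python3 -m pendant '[[0,0,0,0,0,-0.05],[0,0,0,0,0,0]]';python3 go.py .47 -.0265 .15 103 0
```

```text
t: 4.97
tool_pos: [0.4507, -0.2396, 0.1783]
tcp_rot: [[-0.184, 0.983, -0.01], [0.983, 0.184, 0.009], [0.01, -0.008, -1.0]]
force: [-1.0, -0.3, -0.6]
grip_width: 0.0568
t: 5.13
tool_pos: [0.4502, -0.2392, 0.1774]
tcp_rot: [[-0.239, 0.971, -0.011], [0.971, 0.239, 0.01], [0.012, -0.009, -1.0]]
force: [0.1, 0.0, -1.6]
grip_width: 0.0566
t 5.13 pos [ 0.4502 -0.2392  0.1774] delta mm [201.5  70.3  29.2] rot [-0.009 -0.012  0.014] F [ 0.1  0.  -1.6] w 0.0566 q [-0.63 -0.16  1.94  0.    1.38 -2.45]
```

```bash
python3 -m pendant '[[34,12,0,0,0,0],[34,12,0,0,0,0],[34,12,0,0,0,0],[34,12,0,0,0,0],[34,12,0,0,0,0]]'; python3 -m pendant '[[12,4,0,-0.1,-0.005,0.006],[12,4,0,-0.1,-0.005,0.006],[0,0,0,0,0,0]]';python3 go.py .467 -.0272 .0915 103 -12
python3 - <<'E'
from plant import camera
import cv2,numpy as np
for n in ["side","wrist"]:
  c=camera(n); cv2.imwrite(f"pics/{n}3.png",c["img"][:,:,::-1]); np.savez(n+"3.npz",**c)
E
```

```text
t: 5.55
tool_pos: [0.4685, -0.06, 0.1779]
tcp_rot: [[-0.217, 0.976, -0.012], [0.976, 0.218, 0.007], [0.01, -0.01, -1.0]]
force: [0.3, -0.1, -0.4]
grip_width: 0.0568
t: 5.8
tool_pos: [0.4711, -0.0264, 0.1767]
tcp_rot: [[-0.21, 0.959, 0.189], [0.978, 0.205, 0.047], [0.006, 0.194, -0.981]]
force: [-0.4, -1.2, -0.8]
grip_width: 0.057
t 5.8 pos [ 0.4711 -0.0264  0.1767] delta mm [ -0.4 -20.7  82.8] rot [-0.014 -0.003 -0.016] F [-0.4 -1.2 -0.8] w 0.057 q [-0.27 -0.41  2.14  0.1   1.23 -2.07]
```

View pics/side3.png

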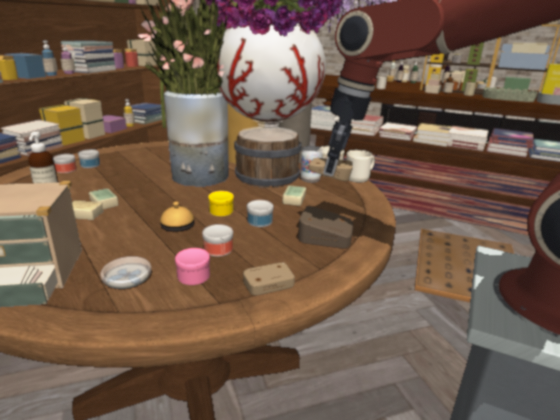

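View pics/wrist3.png

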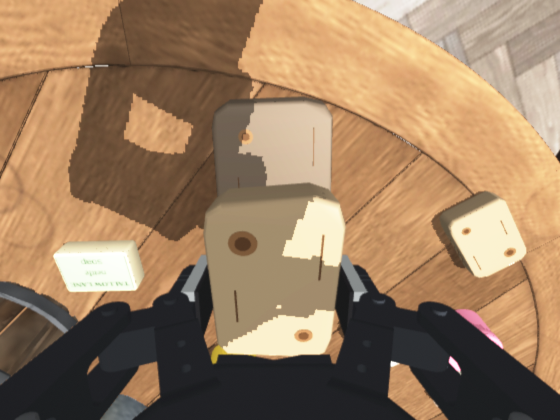

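Wrist view: the wedge is held at (275,270), thick end up the image, towards the base's low side, with the base at (272,145) and yaw matching. I descend along the slope normal.

```bash
python3 -m pendant '[[0,-7,28,-0.007,0,-0.01],[0,-7,28,-0.005,0,-0.006],[0,-5,20,0,0,0],[0,0,0,0,0,0]]';python3 go.py .467 -.0272 .0715 103 -12
```

```text
t: 6.23
tool_pos: [0.4737, -0.0343, 0.1027]
tcp_rot: [[-0.22, 0.954, 0.203], [0.976, 0.216, 0.04], [-0.006, 0.206, -0.978]]
force: [-0.5, 0.2, -2.3]
grip_width: 0.0571
t 6.23 pos [ 0.4737 -0.0343  0.1027] delta mm [  8.6 -11.3  29.4] rot [-0.002  0.007 -0.004] F [-0.5  0.2 -2.3] w 0.0571 q [-0.28 -0.31  2.21  0.11  1.07 -2.12]
```

```bash
python3 -m pendant '[[6,-9,18,0,0.007,-0.004],[3,-2,4,0,0,0],[0,0,0,0,0,0]]';python3 go.py .467 -.0272 .0715 103 -12; python3 - <<'E'
from plant import camera
import cv2,numpy as np
from h import *
c=camera("wrist"); cv2.imwrite("pics/w4.png",c["img"][:,:,::-1]); np.savez("w4.npz",**c)
w=world(c).reshape(-1,3);w=w[~np.isnan(w[:,0])]
b=w[(w[:,0]>.36)&(w[:,0]<.57)&(w[:,1]>-.12)&(w[:,1]<.06)&(w[:,2]>.02)]
u=np.array([-.974,-.225]);v=np.array([.225,-.974])
b0=np.array([.470,-.0265])
s=(b[:,:2]-b0)@u;t=(b[:,:2]-b0)@v
# base top visible
m=(s>.03)&(s<.07)&(abs(t)<.07)&(b[:,2]<.045)&(b[:,2]>.028)
res=b[m,2]-(.043-s[m]*np.tan(np.radians(12)))
m2=abs(res)<.005
print("base: z resid vs model",np.median(res[m2]),"t range",t[m][m2].min(),t[m][m2].max(),"s max",np.percentile(s[m][m2],99.5))
m=(b[:,2]>.06)&(abs(t)<.034)&(abs(s)<.06)
print("wedge top",np.median(b[m,2]),plane(b[m])[0],np.percentile(s[m],[.3,99.7]),np.percentile(t[m],[.3,50,99.7]),len(b[m]))
E
```

```text
t: 6.48
tool_pos: [0.4681, -0.03, 0.0805]
tcp_rot: [[-0.22, 0.955, 0.199], [0.975, 0.216, 0.044], [-0.001, 0.204, -0.979]]
force: [-0.7, -0.1, -0.8]
grip_width: 0.057
t 6.48 pos [ 0.4681 -0.03    0.0805] delta mm [ 3.  -2.3  8.7] rot [-0.004  0.002 -0.004] F [-0.7 -0.1 -0.8] w 0.057 q [-0.28 -0.29  2.23  0.11  1.02 -2.12]
base: z resid vs model -0.0009772082606067933 t range -0.048557647360266805 0.050708734091645266 s max 0.059351153981689
wedge top 0.08814278429500683 [-0.58474148 -0.14756142  0.36779725] [-0.03811916  0.04909923] [-0.03284082  0.0012668   0.03344736] 43079
```

View pics/w4.png

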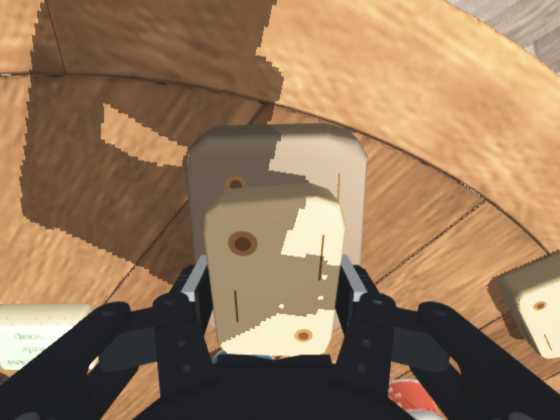

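The base model holds (t ±50 mm, s end 59 mm), and the wedge is centred laterally. I ease it down.

```bash
python3 -m pendant '[[3,-2,10,-0.004,0.002,-0.004],[0,0,0,0,0,0]]';python3 go.py .467 -.0272 .0615 103 -12;
```

```text
t: 6.7
tool_pos: [0.47, -0.0281, 0.0731]
tcp_rot: [[-0.224, 0.952, 0.207], [0.975, 0.22, 0.046], [-0.002, 0.212, -0.977]]
force: [-0.1, 0.6, -2.1]
grip_width: 0.0567
t 6.7 pos [ 0.47   -0.0281  0.0731] delta mm [ 1.6 -5.1 10.7] rot [ 0.004  0.002 -0.   ] F [-0.1  0.6 -2.1] w 0.0567 q [-0.27 -0.28  2.24  0.12  1.   -2.13]
```

```bash
python3 -m pendant '[[1.5,-4,7,0.003,0.002,0],[0,0,0,0,0,0],[0,0,0,0,0,0]]';python3 go.py .467 -.0272 .0615 103 -12;
```

```text
t: 6.95
tool_pos: [0.4693, -0.0277, 0.0672]
tcp_rot: [[-0.225, 0.952, 0.208], [0.974, 0.22, 0.046], [-0.002, 0.213, -0.977]]
force: [0.2, -1.6, -1.4]
grip_width: 0.0565
t 6.95 pos [ 0.4693 -0.0277  0.0672] delta mm [ 1.  -3.3  5.1] rot [0.005 0.002 0.   ] F [ 0.2 -1.6 -1.4] w 0.0565 q [-0.27 -0.27  2.24  0.12  0.99 -2.13]
```

```bash
python3 -m pendant '[[1,-4,5,0.005,0.002,0],[0,0,0,0,0,0],[0,0,0,0,0,0]]';python3 go.py .467 -.0272 .0615 103 -12;
```

```text
t: 7.2
tool_pos: [0.4663, -0.0274, 0.0615]
tcp_rot: [[-0.225, 0.953, 0.203], [0.974, 0.221, 0.046], [-0.001, 0.208, -0.978]]
force: [0.0, -0.8, -0.6]
grip_width: 0.0568
t 7.2 pos [ 0.4663 -0.0274  0.0615] delta mm [0.  0.7 0.2] rot [0.    0.001 0.001] F [ 0.  -0.8 -0.6] w 0.0568 q [-0.28 -0.27  2.25  0.12  0.98 -2.13]
```

```bash
python3 -m pendant '[[0,0,1.5,0,0,0],[0,0,0,0,0,0]]';python3 -m pendant '[[0,0,1,0,0,0],[0,0,0,0,0,0]]';python3 go.py .467 -.0272 .0615 103 -12;
```

```text
t: 7.37
tool_pos: [0.4667, -0.0274, 0.0613]
tcp_rot: [[-0.226, 0.953, 0.202], [0.974, 0.221, 0.046], [-0.0, 0.207, -0.978]]
force: [0.7, -0.6, -1.3]
grip_width: 0.0568
t: 7.53
tool_pos: [0.4675, -0.0276, 0.0613]
tcp_rot: [[-0.226, 0.953, 0.203], [0.974, 0.221, 0.046], [-0.001, 0.208, -0.978]]
force: [0.1, -0.2, -0.5]
grip_width: 0.0567
t 7.53 pos [ 0.4675 -0.0276  0.0613] delta mm [ 0.5 -0.4 -0.3] rot [0.    0.001 0.001] F [ 0.1 -0.2 -0.5] w 0.0567 q [-0.27 -0.26  2.25  0.12  0.98 -2.13]
```

```bash
python3 -m pendant '[[0,0,2.5,0,0,0],[0,0,0,0,0,0]]';python3 go.py .467 -.0272 .0605 103 -12; python3 -m pendant '[[0,0,2.5,0,0,0],[0,0,0,0,0,0]]';python3 go.py .467 -.0272 .0605 103 -12;
```

```text
t: 7.7
tool_pos: [0.4684, -0.0278, 0.062]
tcp_rot: [[-0.227, 0.953, 0.2], [0.974, 0.222, 0.046], [-0.0, 0.205, -0.979]]
force: [1.4, 0.5, -1.0]
grip_width: 0.0565
t 7.7 pos [ 0.4684 -0.0278  0.062 ] delta mm [ 0.9 -1.5  1.3] rot [-0.002 -0.     0.002] F [ 1.4  0.5 -1. ] w 0.0565 q [-0.27 -0.26  2.24  0.12  0.98 -2.13]
t: 7.87
tool_pos: [0.47, -0.0281, 0.062]
tcp_rot: [[-0.228, 0.953, 0.201], [0.974, 0.223, 0.046], [-0.001, 0.206, -0.978]]
force: [0.1, -0.4, -1.0]
grip_width: 0.0568
t 7.87 pos [ 0.47   -0.0281  0.062 ] delta mm [ 1.5 -3.   0.9] rot [-0.002  0.     0.003] F [ 0.1 -0.4 -1. ] w 0.0568 q [-0.27 -0.26  2.24  0.12  0.98 -2.13]
```

```bash
cat > chk.py <<'E'
from plant import camera
import cv2,numpy as np,sys
from h import *
u=np.array([-.974,-.225]);v=np.array([.225,-.974]);b0=np.array([.470,-.0265])
def rep(name,c,zt=.055):
    w=world(c).reshape(-1,3);w=w[~np.isnan(w[:,0])]
    s=(w[:,:2]-b0)@u;t=(w[:,:2]-b0)@v
    m=(s>.05)&(s<.058)&(abs(t)<.04)&(w[:,2]<.045)&(w[:,2]>.02)
    r=w[m,2]-(.043-s[m]*np.tan(np.radians(12)));r=r[abs(r)<.006]
    print(name,"base resid mm",(np.median(r)*1000).round(1) if len(r) else None,len(r))
    m=(w[:,2]>zt)&(w[:,2]<.095)&(abs(t)<.0285)&(abs(s)<.06)
    if m.sum()<30: print(" no wedge",m.sum());return
    k,i=plane(w[m]);k,_=plane(w[m][i]);q=w[m][i];S=s[m][i];T=t[m][i]
    print(" wedge plane tilt along s,t deg",np.degrees(np.arctan([k[:2]@u,k[:2]@v])).round(2),"z at base mid mm",((k[0]*b0[0]+k[1]*b0[1]+k[2])*1000).round(1),"rect",np.round(rectfit(q),1),"s mm",(np.percentile(S,[.3,99.7])*1000).round(1),len(q))
if __name__=="__main__":
    for n in sys.argv[2:]:
        c=camera(n);cv2.imwrite(f"pics/{n}{sys.argv[1]}.png",c["img"][:,:,::-1]);np.savez(n+sys.argv[1]+".npz",**c);rep(n,c)
E
python3 chk.py 5 wrist side
python3 - <<'E'
import cv2
a=cv2.imread("pics/side5.png")[150:280,230:430];cv2.imwrite("pics/side5c.png",cv2.resize(a,(800,520),interpolation=cv2.INTER_CUBIC))
E
```

```text
wrist base resid mm -1.0 3072
 wedge plane tilt along s,t deg [-0.03 -0.  ] z at base mid mm 66.2 rect [468.1 -27.   91.8  56.9  13. ] s mm [-40.9  47. ] 19504
side base resid mm -0.9 54
 wedge plane tilt along s,t deg [0.01 0.47] z at base mid mm 66.4 rect [469.3 -26.2  89.4  56.5  12.1] s mm [-43.9  44.8] 300
```

View pics/side5c.png

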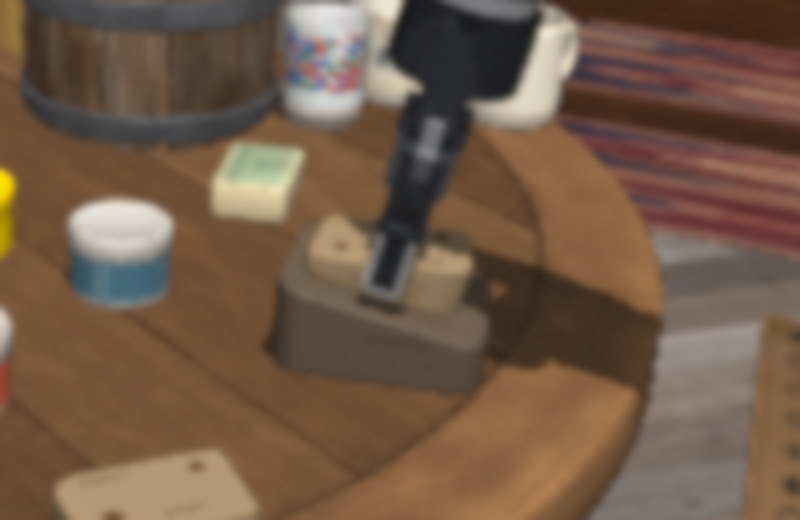

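The wedge top is level (0.0° tilt), 66.3 mm high against 66 expected, and about 1–2 mm from the base middle. It is seated, so I release.

```bash
python3 -m pendant '[[0,0,0,0,0,0],[0,0,0,0,0,0],[0,0,0,0,0,0],[0,0,0,0,0,0],[0,0,0,0,0,0]]' 100;python3 go.py .467 -.0272 .0605 103 -12; python3 chk.py 6 wrist side
```

```text
t: 8.38
tool_pos: [0.4694, -0.0277, 0.0598]
tcp_rot: [[-0.227, 0.953, 0.201], [0.974, 0.222, 0.046], [-0.0, 0.206, -0.978]]
force: [0.4, -0.3, -0.6]
grip_width: 0.0852
t 8.38 pos [ 0.4694 -0.0277  0.0598] delta mm [ 1.1 -2.1 -1.2] rot [-0.002 -0.     0.002] F [ 0.4 -0.3 -0.6] w 0.0852 q [-0.27 -0.25  2.24  0.12  0.98 -2.13]
wrist base resid mm -1.0 3161
 wedge plane tilt along s,t deg [-0.11 -0.14] z at base mid mm 65.7 rect [467.4 -27.3  91.   56.6  13. ] s mm [-39.5  47.2] 19517
side base resid mm -0.8 55
 wedge plane tilt along s,t deg [0.16 0.68] z at base mid mm 66.0 rect [469.6 -26.   89.8  56.4  12.3] s mm [-44.3  44.7] 301
```

```bash
python3 -m pendant '[[0,-2,-20,0,0,0],[0,0,-36,0,0,0],[0,0,-36,0,0,0],[0,0,-36,0.1,0,0],[0,0,0,0.1,0,0]]';python3 go.py .64 .15 .2 103 0; python3 chk.py 7 scene side
python3 - <<'E'
from h import *
for n in ["scene7","side7"]:
    c=dict(np.load(f"{n}.npz"));w=world(c).reshape(-1,3);w=w[~np.isnan(w[:,0])]
    for nm,x,y in [("red",.655,.15),("pink",.658,.264),("blue",.641,-.016)]:
        b=w[(np.hypot(w[:,0]-x,w[:,1]-y)<.05)&(w[:,2]>.038)&(w[:,2]<.055)]
        (cx,cy),r=cv2.minEnclosingCircle((b[:,:2]*1000).astype(np.float32));print(n,nm,round(cx,1),round(cy,1),round(r,1),b.mean(0).round(4))
E
```

```text
t: 8.9
tool_pos: [0.4349, -0.0338, 0.1843]
tcp_rot: [[-0.224, 0.974, -0.009], [0.975, 0.224, 0.003], [0.005, -0.008, -1.0]]
force: [1.6, -0.6, 0.7]
grip_width: 0.0855
t 8.9 pos [ 0.4349 -0.0338  0.1843] delta mm [133.2 241.  -17. ] rot [-0.008 -0.005 -0.001] F [ 1.6 -0.6  0.7] w 0.0855 q [-0.25 -0.37  2.1   0.    1.43 -2.05]
scene base resid mm 0.1 14
 wedge plane tilt along s,t deg [-0.   -0.23] z at base mid mm 66.6 rect [471.1 -26.8  91.   55.6  12.5] s mm [-45.8  43.7] 538
side base resid mm -0.9 56
 wedge plane tilt along s,t deg [0.06 0.56] z at base mid mm 66.1 rect [469.6 -26.4  89.2  56.4  13. ] s mm [-43.9  44.5] 425
scene7 red 657.4 143.8 32.8 [0.6581 0.1449 0.0438]
scene7 pink 641.6 253.7 32.6 [0.6427 0.2544 0.0439]
scene7 blue 642.9 -20.4 33.0 [ 0.6443 -0.0196  0.0439]
side7 red 655.2 146.1 33.3 [0.6536 0.1495 0.0432]
side7 pink 639.5 256.0 32.7 [0.6386 0.2591 0.0433]
side7 blue 642.6 -19.6 34.1 [ 0.6402 -0.0152  0.0432]
```

View pics/scene7.png

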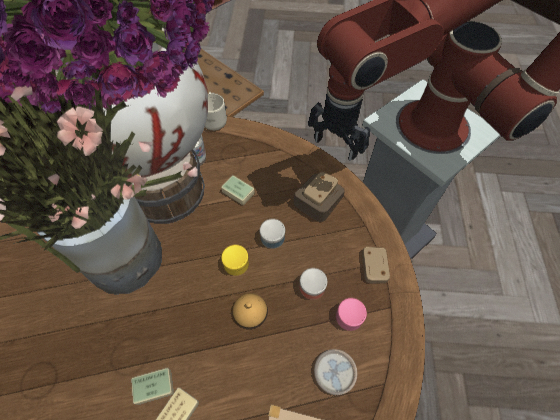

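The scene view shows the wedge level on the base at (320,188), the flat offcut undisturbed at (375,264), and the red tin at (313,283). The tin measures (0.656,0.145). I move over it.

```bash
python3 -m pendant '[[19,35,0,0,0,0],[19,35,0,0,0,0],[19,35,0,0,0,0],[19,35,0,0,0,0],[19,35,0,0,0,0]]'; python3 -m pendant '[[15,30,8,0,0,0],[10,18,0,0,0,0],[0,0,0,0,0,0]]'; python3 go.py .656 .145 .08 103 0; python3 - <<'E'
from plant import camera
import cv2,numpy as np
from h import *
c=camera("wrist"); cv2.imwrite("pics/w8.png",c["img"][:,:,::-1]); np.savez("w8.npz",**c)
w=world(c).reshape(-1,3);w=w[~np.isnan(w[:,0])]
b=w[(np.hypot(w[:,0]-.656,w[:,1]-.145)<.045)&(w[:,2]>.038)&(w[:,2]<.055)]
(cx,cy),r=cv2.minEnclosingCircle((b[:,:2]*1000).astype(np.float32));print(cx,cy,r,b.mean(0),len(b))
E
```

```text
t: 9.42
tool_pos: [0.5808, 0.1011, 0.1669]
tcp_rot: [[-0.219, 0.975, -0.021], [0.976, 0.219, 0.01], [0.014, -0.018, -1.0]]
force: [0.8, -0.7, 0.7]
grip_width: 0.0854
t: 9.67
tool_pos: [0.6244, 0.1426, 0.1519]
tcp_rot: [[-0.224, 0.974, -0.023], [0.974, 0.225, 0.015], [0.02, -0.019, -1.0]]
force: [0.5, -0.8, 0.6]
grip_width: 0.0853
t 9.67 pos [0.6244 0.1426 0.1519] delta mm [-6.1 32.7 71.2] rot [-0.019 -0.02  -0.001] F [ 0.5 -0.8  0.6] w 0.0853 q [ 0.1   0.17  1.65  0.02  1.34 -1.7 ]
655.1101684570312 145.94305419921875 32.53419494628906 [0.65342716 0.14536005 0.04316418] 4389
```

View pics/w8.png

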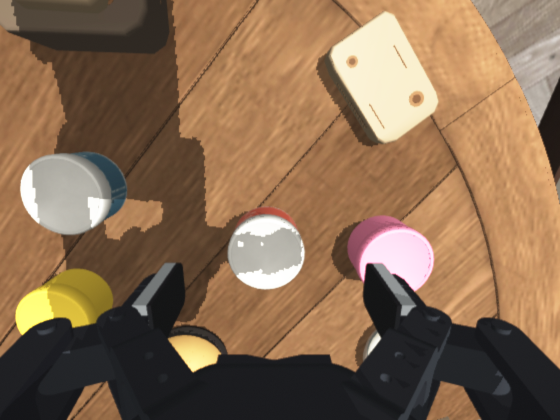

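The wrist view shows the red tin at (266,250), with coral visible under its lid, pink at (390,255) and the bell at (190,350). I check bell clearance while moving over the tin.

```bash
python3 -m pendant '[[-3,16,0,-0.01,-0.01,0],[-3,16,0,-0.009,-0.01,0],[0,2,10,0,0,0],[0,0,0,0,0,0]]'; python3 go.py .6555 .1455 .05 103 0; python3 - <<'E'
from h import *
c=dict(np.load("side7.npz"));w=world(c).reshape(-1,3);w=w[~np.isnan(w[:,0])]
d=w[(w[:,2]>.012)&(w[:,2]<.12)&(abs(w[:,0]-.6555)<.16)&(abs(w[:,1]-.1455)<.13)]
# tool coords relative to tin
u=np.array([-.225,.974]);v=np.array([.974,.225])
r=d[:,:2]-[.6555,.1455];a=r@u;b=r@v
m=(abs(a)<.075)&(abs(b)<.06)&(np.hypot(a,b)>.038)
print(m.sum(), np.c_[a[m],b[m],d[m,2]][::10].round(3)[:12])
E
```

```text
t: 10.05
tool_pos: [0.6521, 0.1408, 0.1337]
tcp_rot: [[-0.224, 0.975, -0.01], [0.975, 0.224, -0.001], [0.001, -0.01, -1.0]]
force: [-0.7, 0.3, -1.2]
grip_width: 0.0856
t 10.05 pos [0.6521 0.1408 0.1337] delta mm [ 3.7  5.3 83.7] rot [-0.01  -0.001 -0.001] F [-0.7  0.3 -1.2] w 0.0856 q [ 0.1   0.25  1.6  -0.    1.31 -1.7 ]
0 []
```

```bash
python3 -m pendant '[[2,3,24,-0.01,0,0],[2,2,24,0,0,0],[0,0,0,0,0,0]]'; python3 go.py .6555 .1455 .026 103 0
```

```text
t: 10.3
tool_pos: [0.6526, 0.1435, 0.0838]
tcp_rot: [[-0.222, 0.975, -0.002], [0.975, 0.222, 0.002], [0.002, -0.001, -1.0]]
force: [-0.9, -0.2, -0.7]
grip_width: 0.0856
t 10.3 pos [0.6526 0.1435 0.0838] delta mm [ 1.1  3.3 57.8] rot [-0.001 -0.002 -0.003] F [-0.9 -0.2 -0.7] w 0.0856 q [ 0.1   0.3   1.63  0.    1.22 -1.69]
```

```bash
python3 -m pendant '[[1,3,22,0,0,0],[1,2,20,0,0,0],[0,0,0,0,0,0]]'; python3 go.py .6555 .1455 .026 103 0
```

```text
t: 10.55
tool_pos: [0.654, 0.1448, 0.0416]
tcp_rot: [[-0.22, 0.975, -0.004], [0.975, 0.22, 0.002], [0.003, -0.004, -1.0]]
force: [-0.2, -0.3, -1.4]
grip_width: 0.0856
t 10.55 pos [0.654  0.1448 0.0416] delta mm [ 0.2  1.7 15.6] rot [-0.004 -0.003 -0.005] F [-0.2 -0.3 -1.4] w 0.0856 q [ 0.11  0.35  1.63  0.    1.16 -1.69]
```

```bash
python3 -m pendant '[[0,2,15,0,0,0],[0,0,0,0,0,0]]'; python3 go.py .6555 .1455 .026 103 0; python3 -m pendant '[[0,0,1,0,0,0],[0,0,0,0,0,0],[0,0,0,0,0,0],[0,0,0,0,0,0],[0,0,0,0,0,0]]' 0; python3 -m pendant '[[0,0,0,0,0,0],[0,0,0,0,0,0],[0,0,0,0,0,0]]'; python3 go.py .6555 .1455 .026 103 0
```

```text
t: 10.72
tool_pos: [0.6543, 0.1444, 0.0277]
tcp_rot: [[-0.22, 0.976, -0.006], [0.976, 0.22, 0.002], [0.003, -0.006, -1.0]]
force: [-0.9, 0.2, -1.0]
grip_width: 0.0854
t 10.72 pos [0.6543 0.1444 0.0277] delta mm [0.9 1.4 1.7] rot [-0.006 -0.003 -0.006] F [-0.9  0.2 -1. ] w 0.0854 q [ 0.11  0.37  1.63  0.    1.14 -1.69]
t: 11.13
tool_pos: [0.6563, 0.1438, 0.0341]
tcp_rot: [[-0.219, 0.976, 0.001], [0.976, 0.219, 0.003], [0.003, 0.001, -1.0]]
force: [1.2, 1.2, 0.0]
grip_width: 0.0611
t: 11.38
tool_pos: [0.6569, 0.1439, 0.0355]
tcp_rot: [[-0.219, 0.976, 0.003], [0.976, 0.219, 0.003], [0.003, 0.003, -1.0]]
force: [0.6, 0.3, -1.3]
grip_width: 0.061
t 11.38 pos [0.6569 0.1439 0.0355] delta mm [ 1.8 -1.   9.5] rot [ 0.003 -0.003 -0.006] F [ 0.6  0.3 -1.3] w 0.061 q [ 0.1   0.36  1.63  0.    1.14 -1.69]
```

```bash
python3 -m pendant '[[0,0,-20,0,0,0],[0,0,-38,0,0,0],[0,0,-38,0,0,0],[0,0,-38,0,0,0],[0,0,0,0,0,0]]'; python3 go.py .470 -.0265 .15 103 0; python3 chk.py 9 wrist side scene | grep -v base
python3 - <<'E'
import cv2
a=cv2.imread("pics/side9.png")[120:320,130:400];cv2.imwrite("pics/side9c.png",cv2.resize(a,(800,593),interpolation=cv2.INTER_CUBIC))
E
```

```text
t: 11.8
tool_pos: [0.6532, 0.1432, 0.1685]
tcp_rot: [[-0.219, 0.976, -0.01], [0.976, 0.219, 0.002], [0.004, -0.009, -1.0]]
force: [1.9, 0.7, 0.3]
grip_width: 0.0611
t 11.8 pos [0.6532 0.1432 0.1685] delta mm [-125.5 -215.8   20. ] rot [-0.009 -0.004 -0.006] F [1.9 0.7 0.3] w 0.0611 q [ 0.1   0.22  1.57  0.    1.37 -1.69]
 no wedge 0
 no wedge 10
```

View pics/side9c.png

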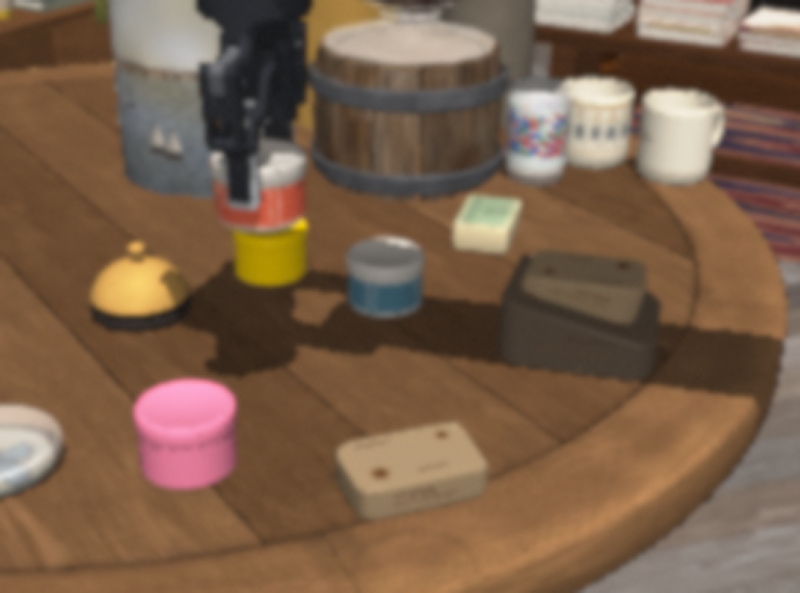

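View pics/wrist9.png

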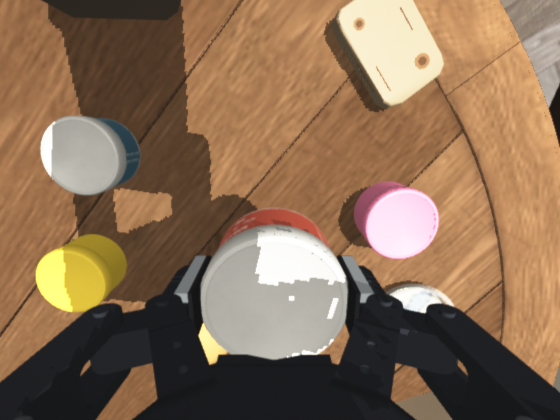

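The tin (coral below, white lid) is held upright at (260,190) in the side crop, and the pile is undisturbed at (580,310). I measure the tin's pose in the hand.

```bash
cat > tin.py <<'E'
from h import *
import sys
from plant import observe
from scipy.spatial.transform import Rotation as R
def tin(f):
    o=observe();p=o["tool_pos"];c=dict(np.load(f));w=world(c).reshape(-1,3);w=w[~np.isnan(w[:,0])]
    b=w[(np.hypot(w[:,0]-p[0],w[:,1]-p[1])<.05)&(w[:,2]>p[2]-.03)&(w[:,2]<p[2]+.05)]
    h=np.histogram(b[:,2],60);z0=h[1][h[0].argmax()]
    q=b[abs(b[:,2]-z0)<.003];k,m=plane(q,tol=.002);q=q[m]
    (cx,cy),r=cv2.minEnclosingCircle((q[:,:2]*1000).astype(np.float32))
    print(f,"lid z-TCP mm",((q[:,2].mean()-p[2])*1000).round(1),"centre-TCP mm",round(cx-p[0]*1000,1),round(cy-p[1]*1000,1),"r",round(r,1),"tilt deg",np.degrees(np.arctan(k[:2])).round(2),len(q))
if __name__=="__main__":
    for f in sys.argv[1:]: tin(f)
E
python3 tin.py wrist9.npz side9.npz scene9.npz; python3 go.py .470 -.0265 .15 103 0
```

```text
wrist9.npz lid z-TCP mm 22.8 centre-TCP mm -2.5 -0.4 r 44.5 tilt deg [-0.34 -0.13] 15539
side9.npz lid z-TCP mm 19.4 centre-TCP mm -0.4 3.9 r 41.6 tilt deg [-0.07 -1.17] 201
scene9.npz lid z-TCP mm 15.9 centre-TCP mm 5.6 0.5 r 43.4 tilt deg [-0.73 -0.39] 427
t 11.95 pos [0.6485 0.1426 0.1585] delta mm [-126.  -210.9   12.8] rot [-0.024 -0.006 -0.006] F [-0.6 -0.4 -2.3] w 0.0612 q [ 0.1   0.22  1.58  0.    1.36 -1.69]
```

```bash
python3 -m pendant '[[-18,-31,0,-0.01,0,0],[-18,-31,0,-0.01,0,0],[-18,-31,0,0,0,0],[-18,-31,0,0,0,0],[-18,-31,0,0,0,0]]'; python3 -m pendant '[[-16,-25,0,0,0,0],[-8,-12,0,0,0,0],[0,0,0,0,0,0],[0,0,0,0,0,0],[0,0,0,0,0,0]]';  python3 go.py .470 -.0265 .13 103 0
cat >> tin.py <<'E'
E
python3 - <<'E'
from plant import camera,observe
import numpy as np,cv2
from h import *
from tin import tin
p=observe()["tool_pos"];c=camera("wrist");p2=observe()["tool_pos"];print(p.round(4),p2.round(4))
cv2.imwrite("pics/w10.png",c["img"][:,:,::-1]);np.savez("w10.npz",**c)
tin("w10.npz")
E
```

```text
t: 12.37
tool_pos: [0.509, 0.0209, 0.1444]
tcp_rot: [[-0.226, 0.974, -0.026], [0.974, 0.227, 0.006], [0.012, -0.024, -1.0]]
force: [-0.2, -1.2, 0.2]
grip_width: 0.0611
t: 12.78
tool_pos: [0.4651, -0.0136, 0.1318]
tcp_rot: [[-0.221, 0.974, -0.049], [0.975, 0.221, 0.01], [0.02, -0.046, -0.999]]
force: [0.6, 0.5, -0.2]
grip_width: 0.0613
t 12.78 pos [ 0.4651 -0.0136  0.1318] delta mm [-13.7   2.    1.5] rot [-0.046 -0.02  -0.004] F [ 0.6  0.5 -0.2] w 0.0613 q [-0.19 -0.21  2.06  0.    1.34 -1.98]
[ 0.4651 -0.0136  0.1318] [ 0.4652 -0.0134  0.1318]
w10.npz lid z-TCP mm 13.0 centre-TCP mm -6.9 -1.1 r 44.4 tilt deg [-2.56  0.31] 15581
```

View pics/w10.png

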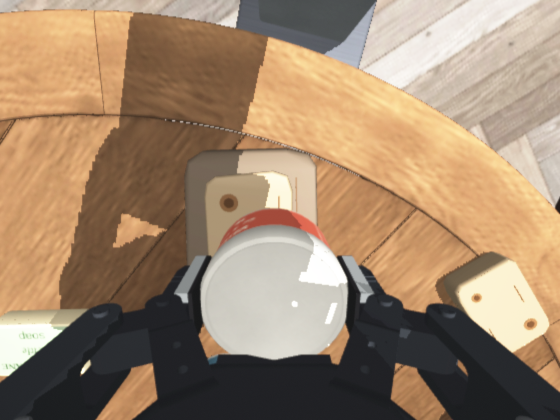

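Tin lid is 13 mm above the TCP and moves rigidly with the tool. I level the tool and centre over the wedge.

```bash
python3 - <<'E'
from h import *
c=dict(np.load("w10.npz"));w=world(c).reshape(-1,3);w=w[~np.isnan(w[:,0])]
p=np.array([.4651,-.0136,.1318]);Rr=np.array([[-0.221, 0.974, -0.049], [0.975, 0.221, 0.01], [0.02, -0.046, -0.999]])
l=(w-p)@Rr
m=(abs(l[:,2]+.0127)<.003)&(abs(l[:,0])<.02)&(abs(l[:,1])<.05)
q=l[m];print("lid h",np.median(q[:,2]))
# near edge per x
xs=np.arange(-.018,.019,.004);e=np.array([[x,q[abs(q[:,0]-x)<.002][:,1].min()] for x in xs])
s=least_squares(lambda a:np.hypot(e[:,0]-a[0],e[:,1]-a[1])-.0315,[0,0]).x
print("centre tool mm",s*1000, e[:,1]*1000)
E
python3 -m pendant '[[-8,1,0,-0.025,-0.01,0],[-6,1,0,-0.022,-0.01,0],[0,0,0,0,0,0],[0,0,0,0,0,0]]';  python3 go.py .470 -.0265 .105 103 0
```

```text
lid h -0.012793007383202446
centre tool mm [ 0.81378932 -0.25373761] [-26.20258242 -28.44089394 -29.70990987 -30.89617087 -31.15246528
 -31.2762627  -30.91128847 -30.29350338 -29.35266899 -27.31944033]
t: 13.17
tool_pos: [0.4724, -0.0246, 0.1303]
tcp_rot: [[-0.226, 0.974, 0.001], [0.974, 0.226, 0.002], [0.001, 0.002, -1.0]]
force: [0.3, -0.3, 0.2]
grip_width: 0.0615
t 13.17 pos [ 0.4724 -0.0246  0.1303] delta mm [-1.4 -2.8 25.3] rot [ 0.002 -0.001  0.001] F [ 0.3 -0.3  0.2] w 0.0615 q [-0.21 -0.22  2.07  0.    1.29 -2.01]
```

```bash
python3 -m pendant '[[-1,-3,14,0,0,0],[0,0,8,0,0,0],[0,0,0,0,0,0]]';  python3 go.py .4695 -.0268 .1 103 0
```

```text
t: 13.42
tool_pos: [0.4714, -0.0252, 0.1088]
tcp_rot: [[-0.227, 0.974, 0.003], [0.974, 0.227, 0.002], [0.001, 0.004, -1.0]]
force: [-0.3, -0.2, -1.6]
grip_width: 0.0613
t 13.42 pos [ 0.4714 -0.0252  0.1088] delta mm [-1.1 -2.3  8.8] rot [ 0.004 -0.001  0.002] F [-0.3 -0.2 -1.6] w 0.0613 q [-0.21 -0.19  2.09  0.    1.24 -2.01]
```

```bash
python3 -m pendant '[[-1,-3,7,0.004,0,0.002],[0,0,0,0,0,0],[0,0,0,0,0,0]]';  python3 go.py .4695 -.0268 .098 103 0; python3 -m pendant '[[0,-1,3,0,0,0],[0,0,0,0,0,0]]';  python3 go.py .4695 -.0268 .098 103 0
```

```text
t: 13.67
tool_pos: [0.469, -0.0264, 0.1013]
tcp_rot: [[-0.226, 0.974, -0.001], [0.974, 0.226, 0.001], [0.002, -0.001, -1.0]]
force: [0.4, -0.8, -0.4]
grip_width: 0.0614
t 13.67 pos [ 0.469  -0.0264  0.1013] delta mm [-0.5  0.4  3.3] rot [-0.001 -0.002  0.001] F [ 0.4 -0.8 -0.4] w 0.0614 q [-0.22 -0.19  2.1   0.    1.23 -2.01]
t: 13.83
tool_pos: [0.4682, -0.0266, 0.0985]
tcp_rot: [[-0.226, 0.974, -0.001], [0.974, 0.226, 0.001], [0.001, -0.001, -1.0]]
force: [-0.3, 0.4, -1.9]
grip_width: 0.0612
t 13.83 pos [ 0.4682 -0.0266  0.0985] delta mm [-0.5  1.2  0.5] rot [-0.001 -0.001  0.001] F [-0.3  0.4 -1.9] w 0.0612 q [-0.22 -0.18  2.1   0.    1.23 -2.02]
```

```bash
python3 -m pendant '[[0,1,1.5,0,0,0],[0,0,0,0,0,0]]';  python3 go.py .4695 -.0268 .098 103 0; python3 chk.py 11 side; python3 - <<'E'
import cv2
a=cv2.imread("pics/side11.png")[150:270,250:400];cv2.imwrite("pics/side11c.png",cv2.resize(a,(750,600),interpolation=cv2.INTER_CUBIC))
E
```

```text
t: 14.0
tool_pos: [0.4698, -0.0265, 0.0976]
tcp_rot: [[-0.226, 0.974, 0.001], [0.974, 0.226, 0.001], [0.001, 0.001, -1.0]]
force: [-0.1, 0.3, -0.8]
grip_width: 0.0615
t 14.0 pos [ 0.4698 -0.0265  0.0976] delta mm [-0.2 -0.3 -0.4] rot [ 0.001 -0.001  0.001] F [-0.1  0.3 -0.8] w 0.0615 q [-0.22 -0.18  2.1   0.    1.22 -2.01]
side base resid mm -0.8 57
 wedge plane tilt along s,t deg [-4.45  0.16] z at base mid mm 68.9 rect [451.7 -18.1  79.9  48.9  45. ] s mm [-30.1  44.9] 115
```

View pics/side11c.png

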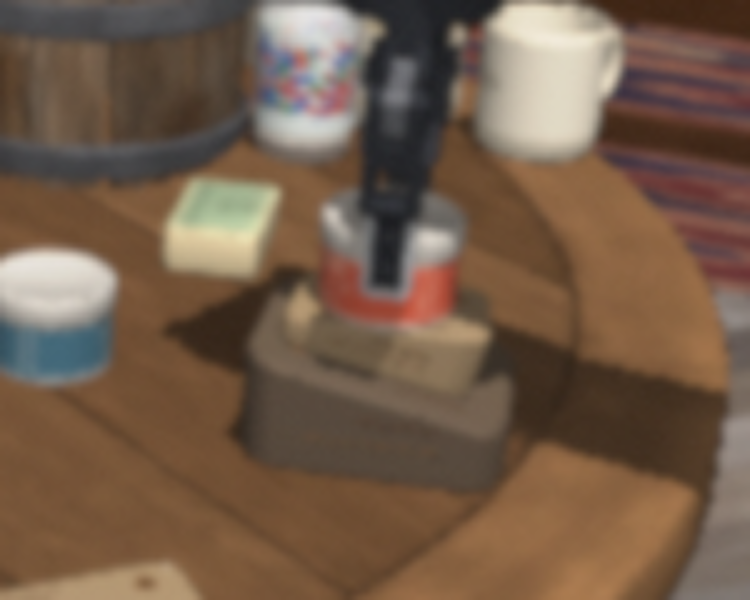

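The side crop shows the tin (390,260) upright over the wedge middle (390,330), at or nearly at contact. One more small step, watching the force.

```bash
python3 -m pendant '[[0,0,2,0,0,0],[0,0,0,0,0,0]]';  python3 go.py .4695 -.0268 .098 103 0;
```

```text
t: 14.22
tool_pos: [0.4708, -0.0267, 0.0977]
tcp_rot: [[-0.226, 0.974, 0.002], [0.974, 0.226, 0.001], [0.001, 0.002, -1.0]]
force: [1.0, -0.3, -0.8]
grip_width: 0.0613
t 14.22 pos [ 0.4708 -0.0267  0.0977] delta mm [ 0.2 -1.3 -0.3] rot [ 0.002 -0.001  0.001] F [ 1.  -0.3 -0.8] w 0.0613 q [-0.22 -0.18  2.1   0.    1.22 -2.01]
```

```bash
python3 - <<'E'
from plant import camera,observe
from h import *
c=camera("wrist");cv2.imwrite("pics/w12.png",c["img"][:,:,::-1])
p=observe()["tool_pos"];w=world(c).reshape(-1,3);w=w[~np.isnan(w[:,0])]
m=(np.hypot(w[:,0]-p[0],w[:,1]-p[1])<.025)&(abs(w[:,2]-.111)<.008)
k,_=plane(w[m]);print("lid z",np.median(w[m,2]),"tilt",np.degrees(np.arctan(k[:2])),p)
u=np.array([-.974,-.225]);b0=np.array([.470,-.0265])
s=(w[:,:2]-b0)@u;t=(w[:,:2]-b0)@np.array([.225,-.974])
m=(s>.034)&(s<.043)&(abs(t)<.025)&(abs(w[:,2]-.066)<.006);print("wedge top visible z",np.median(w[m,2]),m.sum())
E
```

```text
lid z 0.11057158500529819 tilt [ 0.3452203  -0.21505409] [ 0.47094692 -0.02669738  0.09777191]
wedge top visible z 0.0657158384523659 1593
```

The lid is 44.9 mm above the wedge top and the tin is 45 mm tall, so it is seated. Release.

```bash
python3 -m pendant '[[0,0,0,0,0,0],[0,0,0,0,0,0],[0,0,0,0,0,0],[0,0,0,0,0,0],[0,0,0,0,0,0]]' 100; python3 -m pendant '[[0,0,-15,0,0,0],[0,0,-30,0,0,0],[0,0,-35,0,0,0],[0,0,-35,0,0,0],[0,0,-30,0,0,0]]'; python3 -m pendant '[[0,-20,-10,0,0,0],[0,-20,-10,0,0,0],[0,0,0,0,0,0],[0,0,0,0,0,0]]'; python3 chk.py 13 wrist side scene
python3 - <<'E'
import cv2
a=cv2.imread("pics/side13.png")[150:270,250:400];cv2.imwrite("pics/side13c.png",cv2.resize(a,(750,600),interpolation=cv2.INTER_CUBIC))
from h import *
for n in ["wrist13","side13","scene13"]:
    w=world(dict(np.load(n+".npz"))).reshape(-1,3);w=w[~np.isnan(w[:,0])]
    q=w[(np.hypot(w[:,0]-.47,w[:,1]+.0265)<.06)&(w[:,2]>.105)&(w[:,2]<.117)]
    if len(q)<30: continue
    k,m=plane(q);(cx,cy),r=cv2.minEnclosingCircle((q[m][:,:2]*1000).astype(np.float32));print(n,"lid",cx,cy,r,np.median(q[:,2]),"tilt",np.degrees(np.arctan(k[:2])).round(2))
E
```

```text
t: 14.68
tool_pos: [0.4712, -0.0268, 0.0978]
tcp_rot: [[-0.226, 0.974, 0.004], [0.974, 0.226, 0.001], [-0.0, 0.004, -1.0]]
force: [-0.5, -0.0, 0.3]
grip_width: 0.0854
t: 15.1
tool_pos: [0.4647, -0.0256, 0.2369]
tcp_rot: [[-0.225, 0.974, -0.018], [0.974, 0.225, 0.005], [0.009, -0.017, -1.0]]
force: [1.5, 1.1, 0.2]
grip_width: 0.0852
t: 15.43
tool_pos: [0.4288, -0.0358, 0.269]
tcp_rot: [[-0.226, 0.974, -0.001], [0.974, 0.226, 0.001], [0.001, -0.001, -1.0]]
force: [0.3, 0.9, -0.1]
grip_width: 0.0853
wrist base resid mm -0.9 460
 wedge plane tilt along s,t deg [-0.95 -0.09] z at base mid mm 66.2 rect [440.4 -34.1  33.4  56.2  15.7] s mm [14.4 47.7] 1007
side base resid mm -1.0 56
 wedge plane tilt along s,t deg [-4.67 -1.65] z at base mid mm 69.3 rect [464.7 -25.4  78.7  55.1  19. ] s mm [-35.8  44.6] 106
scene base resid mm -0.6 14
 wedge plane tilt along s,t deg [8.73 0.01] z at base mid mm 72.3 rect [503.1 -16.7  32.1  59.1  25.2] s mm [-47.5 -13.3] 108
wrist13 lid 471.7101745605469 -25.77349090576172 32.3004150390625 0.10990083090156066 tilt [-0.06  0.16]
side13 lid 471.9495544433594 -24.446733474731445 32.735130310058594 0.1103035776116032 tilt [ 0.2  -0.21]
scene13 lid 474.49969482421875 -26.933979034423828 32.701812744140625 0.11094878595038449 tilt [ 0.26 -0.28]
```

View pics/side13c.png

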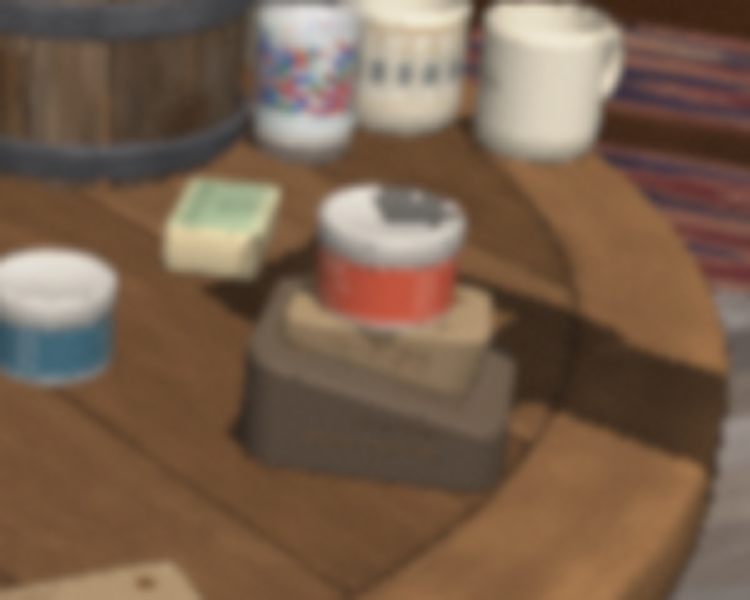

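View pics/wrist13.png

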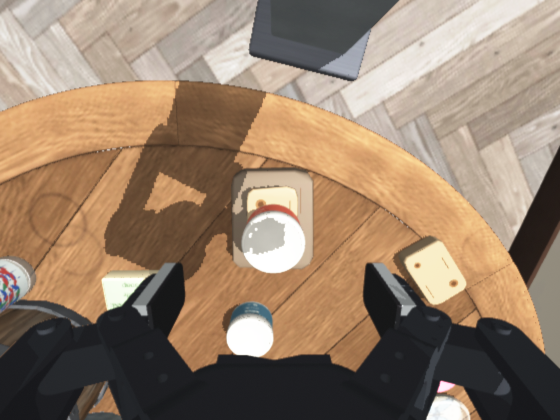

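The tin stands upright on the wedge. Its lid is at 110 mm with under 0.3° tilt, about 3 mm from the wedge middle. The flat offcut is untouched and the arm is clear, so I hand in.

```bash
python3 -c "
from plant import sign_off,observe
print(observe()['t']);print(sign_off())"
```

```text
15.5833
the job is handed in; nothing more can be done
None
```

The riser is finished and handed in at 15.6 s, with the gripper open and clear of everything. I laid the wedge on the middle of the base's slope, thick end over the low side, and then stood the near red tin on the wedge.

**Wedge:** after I let go, its top measured level to about 0.2° along the slope and 66 mm high, as expected. It was within about 2 mm of the base's middle. Across the slope the side camera read 0.6° of tilt on coarse data, while the other two cameras read 0.2° or less.

**Tin:** it stands upright, with its lid at 110–111 mm and tilted 0.3° or less. It is about 3 mm uphill of the wedge's middle, and the cameras differ by 2–3 mm on its position.

**Other checks:**
- The flat offcut was not touched.
- Forces at the tool stayed within about 2 N in every reading. No contact force showed at either placing, so I judged the seating from measured heights.
- The last wedge-tilt readings, taken with the tin in place, gave up to 9°. Tin pixels spoiled them, so I relied on the earlier readings and the level lid.

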